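# Load a pallet past the spring catch of a drilling jig

### The job

Load the pallet into the jig by pressing and pushing with the fingertips, never lifting it: press the red spring bar down and keep it down while you push the pallet (its yellow lug is there for that) past the catch tooth, fully home against the end stop. Then let the bar spring up behind it and move clear; leave the loose knob, block and oilstone around the jig alone.

Things in the scene. Friction and masses are not known exactly. Their poses are not given: they have to be found in the camera images.
- jig: Blue jig fixed to the worktop; origin under it, z up. In its frame, mm: base x -50 to 76, y -120 to 120. The pallet slides along +y in a channel (x -6 to 56, floor 10 high; front rail 20 high, back rail 24) to a steel end stop, 38 high, face at y 108. The red bar runs along y at the front: x -46 to -14, y -115 to 92.
- catch_bar (a joint): Red spring bar: how far it is pressed straight down, m; 0 up, 0.012 bottom stop. It pushes back with about 3.5 N at the top, 9.5 N at the bottom, and springs up by itself. Its steel catch tooth (10 x 12 mm) moves with it and stops the pallet's dog, which passes only when the bar is pressed more than 8 mm.
- bar_top (a point): Centre of the top face of the red bar (bar 32 x 207 mm). Moves with the bar: 30 mm above the worktop when up, 18 mm when fully pressed. In the jig frame at x -30, y -11.5 mm. Anywhere along the bar can be pressed.
- tooth (a point): Centre of the top of the catch tooth on the bar's inner edge; 41 mm above the worktop when the bar is up. In the jig frame x -24 to -14 mm, y 76 to 88 mm.
- pallet: Loose aluminium pallet 58 x 110 x 24 mm, about 0.4 kg, a grey block (22 mm high) screwed on top. Origin: centre of underside. In the jig frame at x 25, z 10 mm; y -10 to 16 at the start, 53 when home. Over the red bar reach its yellow rear lug (pallet frame, mm: x -69 to -13, y -55 to -41, z 23 to 39) and dark front dog (x -49 to -12, y 41 to 55, z 23 to 35).
- lug_face (a point): Middle of the rear face of the yellow lug, directly above the red bar's centre line: the place to push, towards the jig's +y. In the pallet frame at (-55, -55, 31) mm. The lug's underside is 33 mm above the worktop, its top 49 mm.
- pallet_nose (a point): Lower front edge of the steel dog, the part that the tooth stops. In the pallet frame at (-40, 55, 23) mm.
- knob: Loose dark brown round knob, 32 mm across, 20 mm high, origin under its centre, in front of the jig; leave it alone.
- spare_block: Loose grey steel setting block, 34 x 20 x 20 mm, origin under its centre, behind the jig; leave it alone.
- stone: Loose grey oilstone, 30 x 105 x 20 mm, lying along its y, origin under its centre, behind the jig; leave it alone.

How it is judged:
By the outcome, as a careful person would: the job done as asked, in the order asked, and still so for the second after the job is handed in, with the robot touching nothing.
It also fails if it takes over 32 s, if anything falls off the work surface, if the arm or the gripper's body presses on something with over 40 N, if the wrist force passes 120 N, or if a joint passes its speed limit or range.

### The arm

A 6-joint arm with a two-finger parallel gripper is mounted at the origin on a cart in front of the work surface, level with it; the furniture and walls round the work are solid. World frame = base frame: x ahead of the robot, y to its left, z up, the work surface at z = 0. Lengths are in m, angles in rad, forces in N, time in s.
With the tool pointing down it reaches from about 0.425 to 0.95 m from the base axis. Payload 3.5 kg.
Tool frame: the origin (TCP) lies at the very end of the fingers, on their centre line; the grasp point (between the pads) lies 19 mm behind it; z points along the fingers, y is the line along which they close (so a half turn about z gives the same grasp; the last joint's range is limited). The gripper opens to 85 mm and grips with 20 to 120 N. Pads are 22 mm wide; open, the fingers measure 114 mm over their backs; the gripper's body (76 mm by 85 mm) begins 54 mm behind the grasp point. The pads swing forward as they close: fully open they stand 13 mm farther back than shut.
Start: joints at [1.123, 0.286, 1.577, -0, 1.279, -0.15], TCP at [0.198, 0.645, 0.231] pointing down, gripper open.
Joint ranges: [-2.77, 2.77], [-0.9, 2.22], [0.21, 2.48], [-1.53, 4.67], [0.24, 2.81], [-2.84, 2.84]. Speed limits (rad/s): [2.79, 2.79, 3.14, 3.14, 3.14, 3.14].

### API

Orientations are given as a unit quaternion [x, y, z, w].
In Python, from plant import ctrl, read_camera gives the robot as it stands (ctrl), with the cameras as plain functions.
- The arm moves only by the tool inch_along, called after "Call:" by a JSON object that holds its "api" and its "payload", one argument or row to a line. Schema: {"type":"object","properties":{"rows":{"type":"array","items":{"type":"object","properties":{"sx":{"type":"number"},"sy":{"type":"number"},"sz":{"type":"number"},"drx":{"type":"number"},"dry":{"type":"number"},"drz":{"type":"number"},"aperture":{"type":"number"}},"additionalProperties":false,"required":["aperture"]},"minItems":1,"maxItems":10},"clamp_n":{"type":"number"},"only":{"type":"string"},"quiet":{"type":"boolean"},"lines":{"type":"string"}},"required":["rows"],"additionalProperties":false}. rows is a list of rows, 1 to 10 of them, each an object with the fields sx, sy, sz (the shift in normalised numbers (1 is 0.4 m)), drx, dry, drz (a rotation vector in fractions of the full range, 1 being pi/2 rad), aperture (the opening from 0.0 (shut) to 1.0 (fully open)); a field left out counts as zero (the opening has to be given); each row is the pose to reach, as a shift and turn from the pose commanded when the call began, along the tool's axes at that moment; what a row does not reach only later rows make up. A row lasts 1/8 s, in which the tool goes at most 0.0625 m and 0.188 rad, less where a joint would pass 70% of its speed; a pose out of reach is approached as far as the arm can. The fingers move at their own pace and stop on an object; clamp_n is the grip in N (left out, the last holds). Time passes only in rows, so rows that do not move let the fingers close. The tool returns the time, the measured TCP pose, the force, the opening and the grip force at its end. only (a regular expression) keeps the lines of the reply that match it, lines (a string "A,B") keeps lines A to B, and quiet returns only ok. Shift and turn numbers lie between -1 and 1, and a call with a number outside is refused. Input that does not fit is refused with a message, and nothing moves.
- ctrl.get_state(): the state, without advancing time (a new reading comes with each control period).
- read_camera(name): name is "scene" or "top" or "wrist"; returns a dict with "pixels" (420x560x3 uint8, red, green, blue), "camera_matrix" (3x3 intrinsics, pixels), "xyz" and "orientation" of the camera in the world. Camera axes: x right, y down, z forward; pixel columns grow to the right and rows downward; lengths in m; the calibration is good to about 2 mm. A picture is of the moment at which its call begins. There is no depth.
- ctrl.sign_off(): hands the job in; it is judged then, once.
The state is a dict: "time": time; "qpos": joint angles; "dq": joint speeds; "joint_efforts": joint torques, N m; "eef_pos": TCP position; "tcp_rot": TCP orientation; "contact_force": force on the tool from outside, world axes, zero at the start; "wrist_torque": the same for the moment, N m; "opening": opening from 0.0 (shut) to 1.0 (fully open); "finger_force": force on a finger pad.
Only numpy, scipy, OpenCV 4.12 (cv2) and the standard library are available. Lean on these libraries where they do the work, as an engineer would, in place of code of your own. Each camera call takes 0.05 s, during which the arm holds its last target. There are 200 camera calls.

## Working session

There is one attempt and no reset: what is moved stays moved. The work goes in short steps, Python scripts to look and compute and a tool call to move; the robot and the scene stay as the last step left them, time stands still between calls to the robot, and variables do not carry over. Pictures are saved under pics/ and viewed, at most 10 in all, crops included, and the job is handed in when it is done.

```bash
ls; mkdir -p pics
```

Run:
```python
from plant import ctrl, read_camera
import cv2
for n in("top","scene"):
    d=read_camera(n); cv2.imwrite(f"pics/{n}0.png",d["pixels"][:,:,::-1]); print(n,d["camera_matrix"],d["xyz"],d["orientation"])
s=ctrl.get_state(); print(s)
```

```text
pics
plant.py
top [[446.35336971   0.         272.88315036]
 [  0.         446.35336971 215.03774091]
 [  0.           0.           1.        ]] [ 0.44037632 -0.03280237  0.91840978] [ 0.70976259 -0.70132175  0.04894364 -0.04460255]
scene [[465.01888933   0.         287.98781208]
 [  0.         465.01888933 212.39495154]
 [  0.           0.           1.        ]] [ 0.18775891 -0.47161589  0.70687784] [ 0.87737678 -0.32253929  0.11529941 -0.33598278]
{'time': 0.1, 'qpos': array([ 1.12301255e+00,  2.87121392e-01,  1.57805627e+00,  2.12950849e-05,
        1.27859802e+00, -1.49982094e-01]), 'dq': array([-3.58616729e-04,  1.92894839e-04, -3.15337600e-03,  9.34108062e-04,
       -2.01860723e-04,  8.10531823e-05]), 'joint_efforts': array([ 6.69983474e-04, -4.07296550e+01, -2.93698347e+01, -1.23488476e-04,
        3.38886741e-03, -3.53651934e-06]), 'eef_pos': array([0.19774914, 0.64475285, 0.23004205]), 'tcp_rot': array([ 1.48354183e-01,  9.88933691e-01, -1.04012094e-03, -3.31140215e-04]), 'contact_force': array([ 0.19606975,  0.22632931, -0.52391045]), 'wrist_torque': array([ 0.04292327, -0.00244072, -0.05371173]), 'finger_force': 0.0, 'opening': 0.9982760347342133}
```

View pics/top0.png

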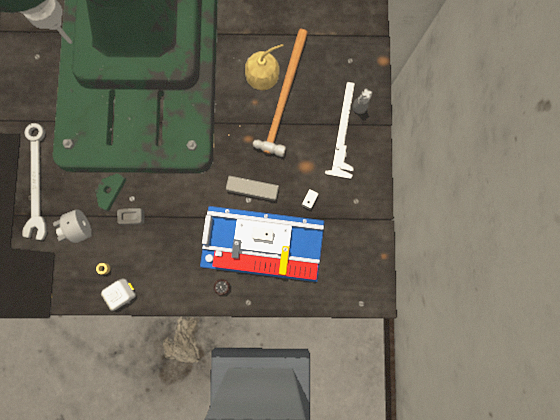

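View pics/scene0.png

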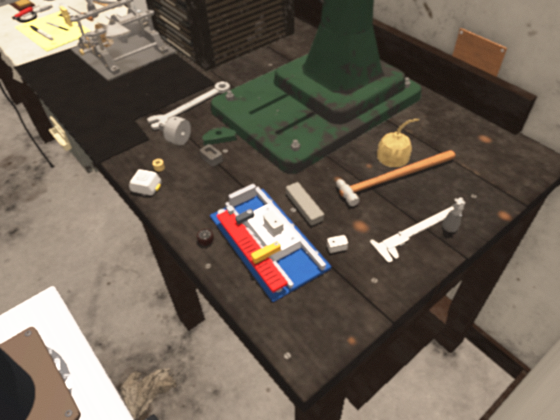

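The top view shows the jig around pixel (262,243), with the end stop at the left (207,230), the yellow lug at (284,261), the dog at (236,249), the knob at (222,288), the block at (311,199) and the stone at (252,188). The scene view agrees. Next I'll measure the bar and lug.

Create h.py:
```python
import numpy as np,cv2
from scipy.spatial.transform import Rotation as R
def ray(d,p,z):
    p=np.atleast_2d(p).astype(float); K=d["camera_matrix"]
    v=np.c_[(p-[K[0,2],K[1,2]])/K[0,0],np.ones(len(p))]@R.from_quat(d["orientation"]).as_matrix().T
    c=np.array(d["xyz"]); return c+v*((z-c[2])/v[:,2])[:,None]
def mask(d,col):
    h=cv2.cvtColor(d["pixels"],cv2.COLOR_RGB2HSV); H,S,V=h[...,0],h[...,1],h[...,2]
    m={"red":((H<6)|(H>174))&(S>170)&(V>90),"yel":(H>20)&(H<32)&(S>180)&(V>120),"blue":(H>100)&(H<125)&(S>150)&(V>60)}[col]
    return m.astype(np.uint8)
def big(d,col,merge=False):
    m=mask(d,col)
    if merge: m=cv2.morphologyEx(m,cv2.MORPH_CLOSE,np.ones((9,9)))
    cs=cv2.findContours(m,cv2.RETR_EXTERNAL,cv2.CHAIN_APPROX_NONE)[0]
    return max(cs,key=cv2.contourArea)[:,0]
```

Run:
```python
from plant import ctrl, read_camera
from h import *
for n in("top","scene"):
    d=read_camera(n)
    for col,z in(("red",.03),("yel",.049),("blue",.005)):
        c=big(d,col,col!="yel"); w=ray(d,c,z)[:,:2]*1000
        r=cv2.minAreaRect(w.astype(np.float32)); print(n,col,c.min(0),c.max(0),r,cv2.boxPoints(r).round(1).tolist())
    img=d["pixels"][190:300,190:340] if n=="top" else d["pixels"][175:305,190:350]
    cv2.imwrite(f"pics/{n}crop.png",cv2.resize(img[:,:,::-1],None,fx=4.5,fy=4.5,interpolation=cv2.INTER_CUBIC))
```

```text
top red [213 252] [317 279] ((459.38885498046875, -22.76709747314453), (206.43417358398438, 31.83856201171875), 83.39579772949219) [[431.70001220703125, -123.5], [463.29998779296875, -127.0999984741211], [487.1000061035156, 77.9000015258789], [455.3999938964844, 81.5999984741211]]
top yel [279 246] [288 274] ((468.8110656738281, -59.359947204589844), (13.94109058380127, 54.3843879699707), 83.3826904296875) [[441.0, -63.20000076293945], [495.0, -69.4000015258789], [496.6000061035156, -55.599998474121094], [442.6000061035156, -49.29999923706055]]
top blue [200 207] [323 281] ((503.6260070800781, -16.23340606689453), (240.05697631835938, 126.55779266357422), 83.60234832763672) [[427.3999938964844, -128.5], [553.0999755859375, -142.60000610351562], [579.9000244140625, 96.0], [454.1000061035156, 110.0999984741211]]
scene red [218 211] [286 291] ((459.3554382324219, -25.13007354736328), (206.88705444335938, 32.83428192138672), 83.26150512695312) [[430.8999938964844, -125.9000015258789], [463.5, -129.8000030517578], [487.79998779296875, 75.69999694824219], [455.20001220703125, 79.5]]
scene yel [257 257] [257 257] ((448.5162353515625, -62.65022659301758), (0.0, 0.0), 0.0) [[448.5, -62.70000076293945], [448.5, -62.70000076293945], [448.5, -62.70000076293945], [448.5, -62.70000076293945]]
scene blue [211 213] [330 300] ((505.9779052734375, -16.297164916992188), (239.44593811035156, 127.29754638671875), 83.60694885253906) [[429.3999938964844, -128.1999969482422], [555.9000244140625, -142.39999389648438], [582.5999755859375, 95.5999984741211], [456.1000061035156, 109.80000305175781]]
```

View pics/topcrop.png

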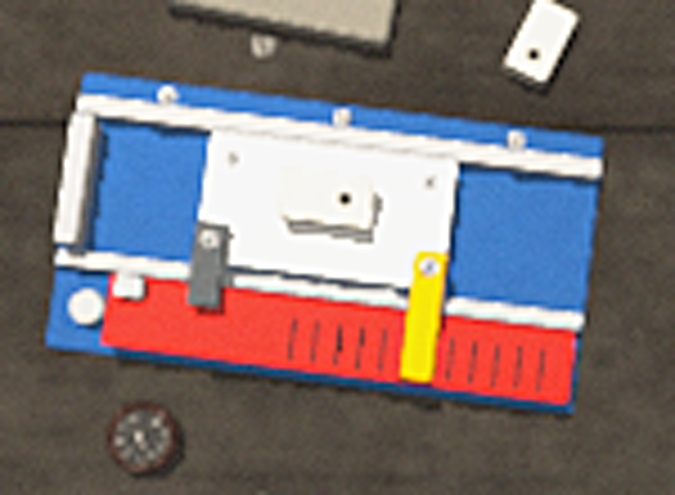

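The sizes match: red 206×32 mm, lug 54×14 mm, blue 240×127 mm. That puts jig yaw at −6.6°, bar centre at (459, −24) mm, the lug's rear face at jig y ≈ −54, and the pallet at y ≈ +1, so it has about 52 mm to go. The plan is to use closed vertical fingertips with tool y along jig y. I'll press on the bar behind the lug, then slide +y.

Units first: shifts go in shares of 0.4 m and turns go in shares of pi/2 rad. So -0.33 m / 0.4 = -0.825, -0.13 m / 0.4 = -0.325, -0.05 rad / 1.5708 = -0.0318.

Call:
{"api": "inch_along", "payload": {
  "rows": [
    {"sx":-0.1, "sy":-0.1, "drz":-0.0127, "aperture":0},
    {"sx":-0.225, "sy":-0.225, "drz":-0.0318, "aperture":0},
    {"sx":-0.35, "sy":-0.325, "drz":-0.0446, "aperture":0},
    {"sx":-0.45, "sy":-0.425, "drz":-0.0637, "aperture":0},
    {"sx":-0.55, "sy":-0.525, "drz":-0.0764, "aperture":0},
    {"sx":-0.65, "sy":-0.625, "drz":-0.0955, "aperture":0},
    {"sx":-0.75, "sy":-0.725, "drz":-0.1146, "aperture":0},
    {"sx":-0.825, "sy":-0.7875, "drz":-0.1146, "aperture":0},
    {"sx":-0.825, "sy":-0.7875, "drz":-0.1146, "aperture":0}
  ],
  "clamp_n": 60
}}

```text
time: 1.32
eef_pos: [0.4221, 0.2454, 0.2313]
tcp_rot: [0.061, 0.998, -0.0, 0.0]
contact_force: [-0.5, -0.9, 0.6]
opening: -0.002
finger_force: 0.0
```

Create plan.py:
```python
import sys
from plant import ctrl, read_camera
from h import *
def state(tx,ty,tz):
    s=ctrl.get_state(); T=R.from_quat(s["tcp_rot"]); y=np.radians(-6.6); J=R.from_rotvec([0,0,y])
    O=np.array([.4594,-.0238,0])-J.apply([-.030,-.0115,0])
    print("t",s["time"],"jig-frame tcp mm",(J.inv().apply(s["eef_pos"]-O)*1000).round(1),"force jig",J.inv().apply(s["contact_force"]).round(1),"open",round(s["opening"],2))
    g=O+J.apply(np.array([tx,ty,tz])/1000)
    Rt=np.c_[J.apply([-1,0,0]),J.apply([0,1,0]),[0,0,-1]]
    print("shift tool",T.inv().apply(g-s["eef_pos"]).round(4),"rot",(T.inv()*R.from_matrix(Rt)).as_rotvec().round(3),"dirs xy",T.as_matrix().round(3).tolist())
state(*map(float,sys.argv[1:]))
```

```bash
python3 plan.py -30 -78 100
```

```text
t 1.325 jig-frame tcp mm [-98.  251.6 231.3] force jig [-0.3 -1.   0.6] open -0.0
shift tool [-0.0703 -0.3291  0.1314] rot [-0.     0.    -0.007] dirs xy [[-0.993, 0.122, 0.0], [0.122, 0.993, -0.0], [-0.0, -0.0, -1.0]]
```

Converted, -0.329 m / 0.4 = -0.8225, -0.275 m / 0.4 = -0.6875, -0.007 rad / 1.5708 = -0.0045.

Call:
{"api": "inch_along", "payload": {
  "rows": [
    {"sx":-0.025, "sy":-0.1375, "sz":0.025, "aperture":0},
    {"sx":-0.05, "sy":-0.275, "sz":0.075, "aperture":0},
    {"sx":-0.0875, "sy":-0.4125, "sz":0.125, "drz":-0.0045, "aperture":0},
    {"sx":-0.1125, "sy":-0.55, "sz":0.175, "drz":-0.0045, "aperture":0},
    {"sx":-0.15, "sy":-0.6875, "sz":0.225, "drz":-0.0045, "aperture":0},
    {"sx":-0.175, "sy":-0.8225, "sz":0.275, "drz":-0.0045, "aperture":0},
    {"sx":-0.175, "sy":-0.8225, "sz":0.3275, "drz":-0.0045, "aperture":0},
    {"sx":-0.175, "sy":-0.8225, "sz":0.3275, "drz":-0.0045, "aperture":0}
  ]
}}

```text
time: 2.33
eef_pos: [0.4505, -0.0867, 0.0985]
tcp_rot: [0.056, 0.998, 0.001, -0.002]
contact_force: [-0.0, 0.4, -0.1]
opening: 0.003
finger_force: 0.0
```

```bash
python3 plan.py -30 -78 36
```

Run:
```python
from plant import ctrl, read_camera
from h import *
for n in("scene","wrist"):
    d=read_camera(n); p=d["pixels"]
    if n=="scene": p=cv2.resize(p[150:310,170:380],None,fx=3.5,fy=3.5,interpolation=cv2.INTER_CUBIC)
    cv2.imwrite(f"pics/{n}1.png",p[:,:,::-1])
```

```text
t 2.325 jig-frame tcp mm [-31.6 -75.   98.5] force jig [-0.1  0.4 -0.1] open 0.0
shift tool [-0.0019 -0.0031  0.0625] rot [ 0.002 -0.005  0.004] dirs xy [[-0.994, 0.111, -0.004], [0.111, 0.994, 0.002], [0.005, 0.002, -1.0]]
```

View pics/scene1.png

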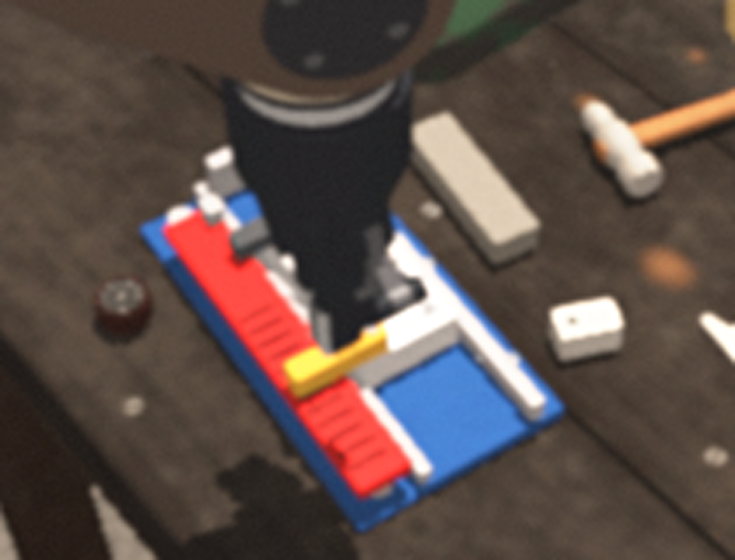

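View pics/wrist1.png

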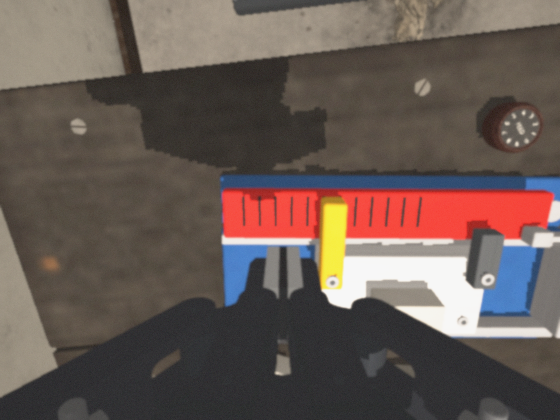

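Both views show the fingertips behind the lug and above the bar (wrist view: tips at (283,250), lug at (333,240)). Nothing has been disturbed, so I'll descend and press.

Converted, 0.078 m / 0.4 = 0.195, 0.074 m / 0.4 = 0.185.

Call:
{"api": "inch_along", "payload": {
  "rows": [
    {"sx":-0.0025, "sy":-0.005, "sz":0.075, "aperture":0},
    {"sx":-0.005, "sy":-0.0075, "sz":0.15, "aperture":0},
    {"sx":-0.005, "sy":-0.0075, "sz":0.165, "aperture":0},
    {"sx":-0.005, "sy":-0.0075, "sz":0.175, "aperture":0},
    {"sx":-0.005, "sy":-0.0075, "sz":0.185, "aperture":0},
    {"sx":-0.005, "sy":-0.0075, "sz":0.195, "aperture":0},
    {"sx":-0.005, "sy":-0.0075, "sz":0.195, "aperture":0},
    {"sx":-0.005, "sy":-0.0075, "sz":0.195, "aperture":0}
  ]
}}

```text
time: 3.42
eef_pos: [0.4548, -0.0908, 0.0239]
tcp_rot: [0.056, 0.998, 0.0, 0.001]
contact_force: [-1.3, 2.9, 6.9]
opening: 0.001
finger_force: 3.3
```

```bash
python3 plan.py -30 -78 19
```

```text
t 3.425 jig-frame tcp mm [-26.9 -78.6  23.9] force jig [-1.6  2.7  6.9] open 0.0
shift tool [0.0031 0.0006 0.0049] rot [0.    0.002 0.004] dirs xy [[-0.994, 0.111, 0.002], [0.111, 0.994, 0.0], [-0.002, 0.0, -1.0]]
```

Force 6.9 N at about 6 mm matches the spring. I'll press deeper.

Converted, 0.005 m / 0.4 = 0.0125, 0.004 m / 0.4 = 0.01.

Call:
{"api": "inch_along", "payload": {
  "rows": [
    {"sx":0.0025, "sz":0.005, "aperture":0},
    {"sx":0.0075, "sz":0.01, "aperture":0},
    {"sx":0.0075, "sz":0.0125, "aperture":0},
    {"sx":0.0075, "sz":0.0125, "aperture":0}
  ]
}}

```text
time: 3.92
eef_pos: [0.4544, -0.0911, 0.0204]
tcp_rot: [0.056, 0.998, -0.0, 0.004]
contact_force: [2.6, 3.1, 8.3]
opening: -0.0
finger_force: 4.2
```

```bash
python3 plan.py -30 -68 19
```

```text
t 3.925 jig-frame tcp mm [-27.2 -79.   20.4] force jig [2.2 3.4 8.3] open -0.0
shift tool [0.0028 0.011  0.0013] rot [-0.     0.009  0.003] dirs xy [[-0.994, 0.112, 0.009], [0.112, 0.994, -0.001], [-0.009, -0.0, -1.0]]
```

Converted, 0.026 m / 0.4 = 0.065, 0.023 m / 0.4 = 0.0575.

Call:
{"api": "inch_along", "payload": {
  "rows": [
    {"sx":0.0025, "sy":0.0075, "sz":0.0038, "aperture":0},
    {"sx":0.0025, "sy":0.0175, "sz":0.0038, "aperture":0},
    {"sx":0.0025, "sy":0.0275, "sz":0.0038, "aperture":0},
    {"sx":0.0025, "sy":0.0375, "sz":0.0038, "aperture":0},
    {"sx":0.0025, "sy":0.0475, "sz":0.0038, "aperture":0},
    {"sx":0.0025, "sy":0.0575, "sz":0.0038, "aperture":0},
    {"sx":0.0025, "sy":0.065, "sz":0.0038, "aperture":0},
    {"sx":0.0025, "sy":0.065, "sz":0.0038, "aperture":0}
  ]
}}

```text
time: 4.92
eef_pos: [0.4554, -0.0686, 0.0193]
tcp_rot: [0.054, 0.999, -0.004, 0.003]
contact_force: [-5.1, -11.1, 11.3]
opening: 0.001
finger_force: 7.2
```

```bash
python3 plan.py -30 -20 19
```

Run:
```python
from plant import ctrl, read_camera
from h import *
for n in("scene",):
    d=read_camera(n); p=d["pixels"]
    p=cv2.resize(p[150:310,170:380],None,fx=3.5,fy=3.5,interpolation=cv2.INTER_CUBIC)
    cv2.imwrite(f"pics/{n}2.png",p[:,:,::-1])
```

```text
t 4.925 jig-frame tcp mm [-28.8 -56.4  19.3] force jig [ -3.8 -11.6  11.3] open 0.0
shift tool [0.0009 0.0364 0.    ] rot [-0.008  0.006  0.008] dirs xy [[-0.994, 0.107, 0.005], [0.107, 0.994, -0.009], [-0.006, -0.008, -1.0]]
```

View pics/scene2.png

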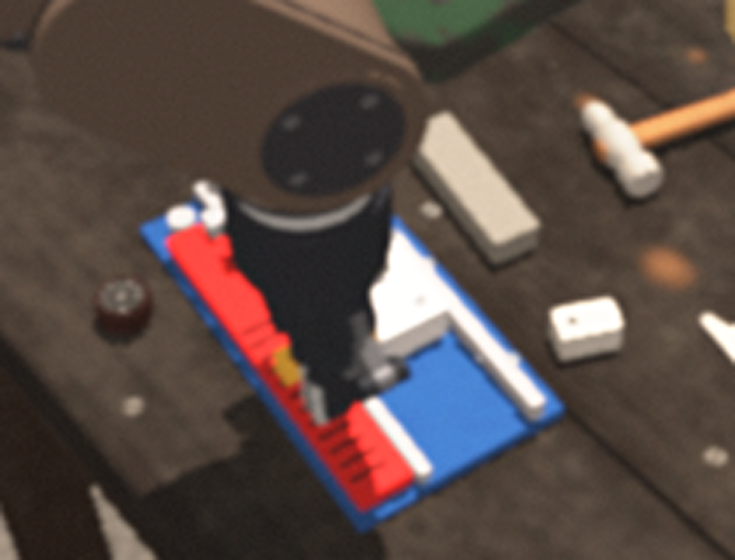

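The scene shows the fingertips in contact with the lug at (290,365), which has moved slightly, with the bar held at −10.7 mm. I'll continue.

Converted, 0.028 m / 0.4 = 0.07, 0.024 m / 0.4 = 0.06.

Call:
{"api": "inch_along", "payload": {
  "rows": [
    {"sy":0.01, "aperture":0},
    {"sx":0.0025, "sy":0.02, "aperture":0},
    {"sx":0.0025, "sy":0.03, "aperture":0},
    {"sx":0.0025, "sy":0.04, "aperture":0},
    {"sx":0.0025, "sy":0.05, "aperture":0},
    {"sx":0.0025, "sy":0.06, "aperture":0},
    {"sx":0.0025, "sy":0.07, "aperture":0},
    {"sx":0.0025, "sy":0.07, "aperture":0}
  ]
}}

```text
time: 5.98
eef_pos: [0.4578, -0.0405, 0.0193]
tcp_rot: [0.054, 0.999, -0.004, 0.003]
contact_force: [-4.3, -11.5, 11.2]
opening: 0.004
finger_force: 7.7
```

```bash
python3 plan.py -30 -14 19
```

```text
t 5.975 jig-frame tcp mm [-29.6 -28.3  19.3] force jig [ -2.9 -12.   11.2] open 0.0
shift tool [0.0003 0.0143 0.0002] rot [-0.008  0.007  0.008] dirs xy [[-0.994, 0.107, 0.006], [0.107, 0.994, -0.008], [-0.007, -0.008, -1.0]]
```

Smooth: force steady at 12 N. Next is the final stretch, in smaller steps.

Converted, 0.011 m / 0.4 = 0.0275, 0.009 m / 0.4 = 0.0225.

Call:
{"api": "inch_along", "payload": {
  "rows": [
    {"sy":0.0075, "aperture":0},
    {"sy":0.015, "aperture":0},
    {"sy":0.0225, "aperture":0},
    {"sy":0.0275, "aperture":0},
    {"sy":0.0275, "aperture":0}
  ]
}}

```text
time: 6.6
eef_pos: [0.4591, -0.0298, 0.0193]
tcp_rot: [0.054, 0.999, -0.004, 0.003]
contact_force: [-3.7, -12.5, 11.6]
opening: -0.002
finger_force: 8.0
```

```bash
python3 plan.py -30 -14 19
```

```text
t 6.6 jig-frame tcp mm [-29.6 -17.5  19.3] force jig [ -2.3 -12.9  11.6] open -0.0
shift tool [0.0003 0.0035 0.0003] rot [-0.008  0.007  0.008] dirs xy [[-0.994, 0.107, 0.006], [0.107, 0.994, -0.009], [-0.007, -0.008, -1.0]]
```

Converted, 0.003 m / 0.4 = 0.0075, 0.002 m / 0.4 = 0.005.

Call:
{"api": "inch_along", "payload": {
  "rows": [
    {"sy":0.0025, "aperture":0},
    {"sy":0.005, "aperture":0},
    {"sy":0.0075, "aperture":0},
    {"sy":0.0075, "aperture":0}
  ]
}}

```text
time: 7.1
eef_pos: [0.4594, -0.027, 0.0193]
tcp_rot: [0.054, 0.999, -0.004, 0.003]
contact_force: [-4.8, -15.0, 11.0]
opening: -0.001
finger_force: 8.6
```

```bash
python3 plan.py -30 -14 19
```

```text
t 7.1 jig-frame tcp mm [-29.6 -14.7  19.3] force jig [ -3.  -15.4  11. ] open -0.0
shift tool [0.0004 0.0007 0.0003] rot [-0.008  0.007  0.008] dirs xy [[-0.994, 0.107, 0.006], [0.107, 0.994, -0.009], [-0.007, -0.008, -1.0]]
```

Force is just starting to rise, so I'll keep pushing until it shows the stop clearly.

Converted, 0.003 m / 0.4 = 0.0075, 0.002 m / 0.4 = 0.005.

Call:
{"api": "inch_along", "payload": {
  "rows": [
    {"sy":0.0025, "aperture":0},
    {"sy":0.005, "aperture":0},
    {"sy":0.0075, "aperture":0},
    {"sy":0.0075, "aperture":0}
  ]
}}

```text
time: 7.6
eef_pos: [0.4596, -0.0252, 0.0193]
tcp_rot: [0.053, 0.999, -0.006, 0.003]
contact_force: [-5.4, -19.8, 11.4]
opening: 0.003
finger_force: 12.0
```

```bash
python3 plan.py -30 -14 19
```

Run:
```python
from plant import ctrl, read_camera
from h import *
for n in("top","scene","wrist"):
    d=read_camera(n); p=d["pixels"]
    if n=="wrist": cv2.imwrite("pics/w3.png",p[:,:,::-1])
    else:
        c=big(d,"yel")if n=="top" else None
        if c is not None and len(c)>5: print(n,cv2.minAreaRect((ray(d,c,.049)[:,:2]*1000).astype(np.float32)))
```

```text
t 7.6 jig-frame tcp mm [-29.6 -12.9  19.3] force jig [ -3.1 -20.3  11.4] open 0.0
shift tool [ 0.0004 -0.0011  0.0004] rot [-0.011  0.007  0.009] dirs xy [[-0.994, 0.106, 0.005], [0.106, 0.994, -0.012], [-0.007, -0.011, -1.0]]
top ((415.3559875488281, 233.36080932617188), (13.979436874389648, 2.5743367671966553), 33.586204528808594)
```

View pics/w3.png

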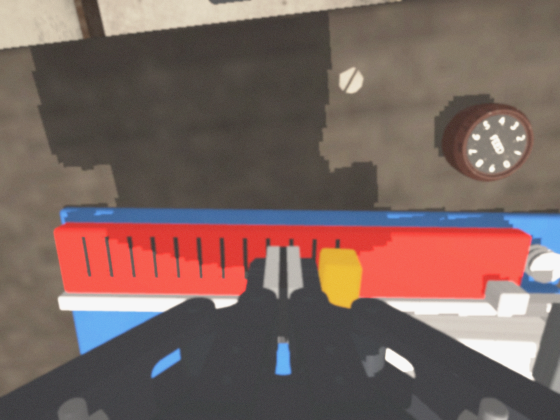

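In the wrist view the tooth is at (507,297), the lug top is at about x 320–360, and the dark dog edge is at (540,335), to the right of the tooth. I'll check this by projecting the geometry for the pallet home.

Run:
```python
from plant import ctrl, read_camera
from h import *
d=read_camera("wrist"); J=R.from_rotvec([0,0,np.radians(-6.6)])
O=np.array([.4594,-.0238,0])-J.apply([-.030,-.0115,0])
def pr(p):
    q=R.from_quat(d["orientation"]).inv().apply(O+J.apply(np.array(p)/1000)-d["xyz"])@d["camera_matrix"].T
    return (q[:2]/q[2]).round(1)
print("tooth TL corners",pr([-24,76,30]),pr([-24,88,30]),"bar ends",pr([-46,-115,19]),pr([-46,92,19]))
for y in(45,49,53): print(y,"dog rear tip",pr([-24,y+41,45]),"lug front-tip rear/front",pr([-44,y-55,49]),pr([-44,y-41,49]))
c=big(d,"yel"); m=mask(d,"yel"); print("yel",c.min(0),c.max(0),[ (r,np.where(m[r])[0][[0,-1]]) for r in(253,258,264,272) if m[r].any()])
print("red",big(d,"red",True).min(0),big(d,"red",True).max(0))
```

```text
tooth TL corners [494.6 291.5] [523.5 291.9] bar ends [ 46.8 227.7] [527.2 232.9]
45 dog rear tip [543.4 313.3] lug front-tip rear/front [289.5 267.6] [329.3 268.1]
49 dog rear tip [554.1 313.5] lug front-tip rear/front [300.9 267.8] [340.7 268.2]
53 dog rear tip [564.8 313.6] lug front-tip rear/front [312.3 267.9] [352.1 268.4]
yel [320 250] [360 306] [(253, array([322, 353])), (258, array([322, 355])), (264, array([321, 358])), (272, array([321, 359]))]
red [ 55 224] [529 296]
```

The lug reads y ≈ 53 in the pallet frame, so the dog is past the tooth and out of the frame. One more small push will confirm firm contact with the stop.

Converted, 0.003 m / 0.4 = 0.0075, 0.001 m / 0.4 = 0.0025.

Call:
{"api": "inch_along", "payload": {
  "rows": [
    {"sy":0.0025, "aperture":0},
    {"sy":0.0075, "aperture":0},
    {"sy":0.0075, "aperture":0},
    {"sy":0.0075, "aperture":0}
  ]
}}

```text
time: 8.3
eef_pos: [0.4596, -0.0251, 0.0195]
tcp_rot: [0.052, 0.999, -0.009, 0.003]
contact_force: [-8.7, -31.4, 10.6]
opening: -0.0
finger_force: 18.7
```

```bash
python3 plan.py -30 -14 19
```

```text
t 8.3 jig-frame tcp mm [-29.6 -12.7  19.5] force jig [ -5.  -32.2  10.6] open -0.0
shift tool [ 0.0004 -0.0013  0.0005] rot [-0.017  0.006  0.012] dirs xy [[-0.995, 0.103, 0.004], [0.103, 0.995, -0.017], [-0.006, -0.017, -1.0]]
```

The position hasn't changed and the force rose 12 N, so the pallet is home. I'll back off with the bar still down, then lift.

Converted, -0.09 m / 0.4 = -0.225, -0.05 m / 0.4 = -0.125.

Call:
{"api": "inch_along", "payload": {
  "rows": [
    {"sy":-0.0075, "aperture":0},
    {"sy":-0.015, "aperture":0},
    {"sy":-0.0225, "aperture":0},
    {"sy":-0.0325, "aperture":0},
    {"sy":-0.0325, "aperture":0},
    {"sy":-0.0325, "sz":-0.015, "aperture":0},
    {"sy":-0.0325, "sz":-0.03, "aperture":0},
    {"sy":-0.0325, "sz":-0.05, "aperture":0},
    {"sy":-0.0325, "sz":-0.125, "aperture":0},
    {"sy":-0.0325, "sz":-0.225, "aperture":0}
  ]
}}

```text
time: 9.55
eef_pos: [0.4537, -0.0294, 0.1054]
tcp_rot: [0.055, 0.998, 0.0, -0.002]
contact_force: [-0.3, -0.5, -0.6]
opening: -0.0
finger_force: 0.0
```

```bash
python3 plan.py -30 -30 150
```

```text
t 9.55 jig-frame tcp mm [-35.1 -17.7 105.4] force jig [-0.2 -0.5 -0.6] open -0.0
shift tool [-0.0048 -0.0123 -0.0446] rot [ 0.    -0.004  0.004] dirs xy [[-0.994, 0.111, -0.004], [0.111, 0.994, 0.001], [0.004, 0.0, -1.0]]
```

Now I'll move well clear, up and back along the earlier path, and look.

Converted, 0.27 m / 0.4 = 0.675, 0.25 m / 0.4 = 0.625.

Call:
{"api": "inch_along", "payload": {
  "rows": [
    {"sz":-0.1, "aperture":0},
    {"sz":-0.225, "aperture":0},
    {"sx":0.025, "sy":0.125, "sz":-0.3, "aperture":0},
    {"sx":0.05, "sy":0.25, "sz":-0.3, "aperture":0},
    {"sx":0.075, "sy":0.375, "sz":-0.3, "aperture":0},
    {"sx":0.1, "sy":0.5, "sz":-0.3, "aperture":0},
    {"sx":0.125, "sy":0.625, "sz":-0.3, "aperture":0},
    {"sx":0.125, "sy":0.675, "sz":-0.3, "aperture":0},
    {"sx":0.125, "sy":0.675, "sz":-0.3, "aperture":0},
    {"sx":0.125, "sy":0.675, "sz":-0.3, "aperture":0}
  ]
}}

```text
time: 10.8
eef_pos: [0.4352, 0.2435, 0.2255]
tcp_rot: [0.056, 0.998, -0.0, -0.0]
contact_force: [-0.4, -0.3, -0.4]
opening: -0.002
finger_force: 0.0
```

Run:
```python
from plant import ctrl, read_camera
from h import *
a=[]
for n in("top","scene"):
    d=read_camera(n); p=d["pixels"]
    p=p[165:310,190:340] if n=="top" else p[165:305,190:350]
    a.append(cv2.resize(p,(400,380),interpolation=cv2.INTER_CUBIC))
    if n=="top":
        for col,z in(("red",.03),("yel",.049)): print(col,cv2.minAreaRect((ray(d,big(d,col,col=="red"),z)[:,:2]*1000).astype(np.float32)))
cv2.imwrite("pics/end.png",np.hstack(a)[:,:,::-1])
```

```text
red ((459.4638366699219, -22.531166076660156), (206.54891967773438, 31.81801986694336), 83.43278503417969)
yel ((473.01507568359375, -7.343568801879883), (14.345259666442871, 53.644474029541016), 81.49100494384766)
```

View pics/end.png

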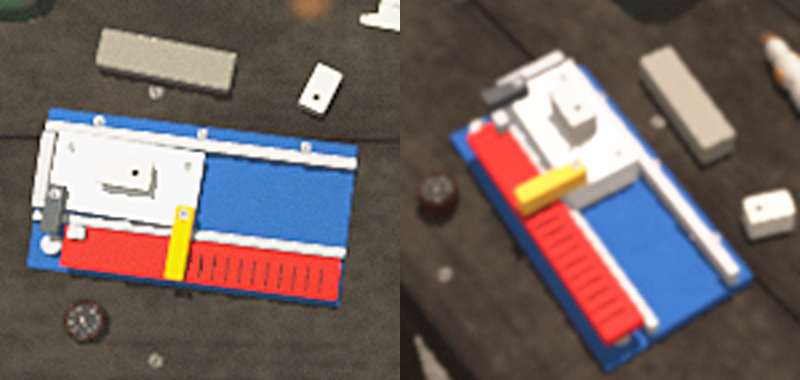

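The pallet moved 52.1 mm to y ≈ 53. The bar is up, the tooth at (75,232) sits behind the dog at (55,210), and the loose items are unmoved. The lug angle hints at a slight skew, so I'll measure the pallet's yaw and the stop gap.

Run:
```python
from plant import ctrl, read_camera
from h import *
J=R.from_rotvec([0,0,np.radians(-6.6)]); O=np.array([.4594,-.0238,0])-J.apply([-.030,-.0115,0])
d=read_camera("top"); 
b=mask(d,"blue")
# subpixel blue/white rear edge of pallet, per row; top edge of rear face z=.034
g=d["pixels"].astype(float); s=g[...,0]
pts=[]
for r in range(224,246):
    row=s[r,230:300]; i=[k for k in range(69) if row[k]>=140>row[k+1]]
    if i: k=i[-1]; pts.append([230+k+(row[k]-140)/(row[k]-row[k+1]),r])
w=(J.inv().apply(ray(d,pts,.034)-O)*1000)[:,:2]; print(w.round(1).tolist())
c=big(d,"yel"); w=(J.inv().apply(ray(d,c,.049)-O)*1000)[:,:2]; print("lug jig",w.min(0),w.max(0))
p=d["pixels"][205:275,195:285]; cv2.imwrite("pics/end2.png",cv2.resize(p,(765,595),interpolation=cv2.INTER_CUBIC)[:,:,::-1])
```

```text
[[50.2, -3.4], [48.2, -3.6], [46.1, -3.2], [44.1, -2.9], [42.0, -2.8], [40.0, -2.9], [38.0, -3.0], [36.1, -3.2], [34.0, -3.2], [32.0, -2.6], [29.9, -2.4], [27.9, -2.5], [25.9, -2.6], [23.9, -2.8], [21.9, -2.7], [19.9, -2.2], [17.8, -2.0], [15.8, -2.0], [13.8, -2.2], [11.9, -2.3], [9.8, -2.2], [7.8, -1.6]]
lug jig [-44.89203226  -0.38401286] [ 8.31676286 14.0530982 ]
```

View pics/end2.png

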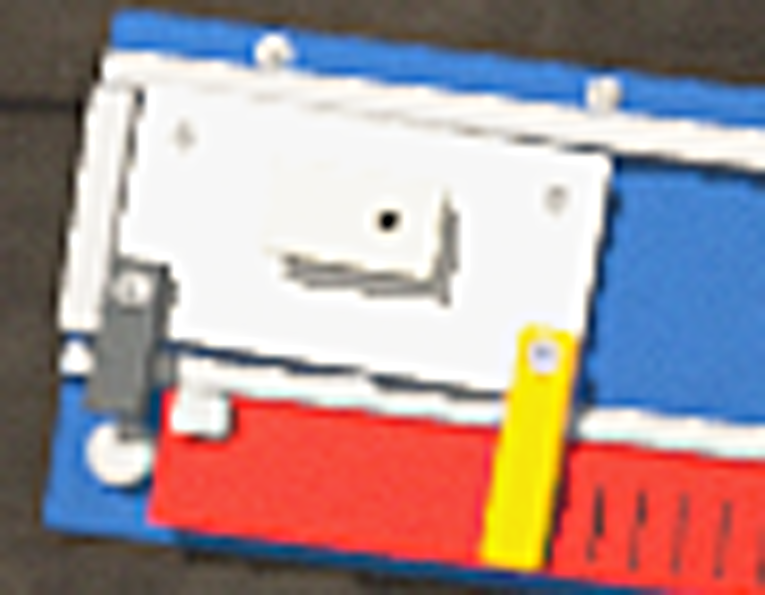

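The pallet is skewed about 2° because the lug push is off-centre, leaving the far corner about 2 mm off the stop. With 21 s left, a gentle push on the pallet's rear face on the far side will seat it squarely.

```bash
python3 plan.py 38 -45 110
```

```text
t 10.95 jig-frame tcp mm [-84.4 251.  225.7] force jig [-0.2 -1.1  0.6] open -0.0
shift tool [-0.1215 -0.2963  0.1158] rot [-0.    -0.     0.003] dirs xy [[-0.994, 0.112, -0.0], [0.112, 0.994, -0.0], [0.0, -0.0, -1.0]]
```

Converted, -0.296 m / 0.4 = -0.74, -0.27 m / 0.4 = -0.675.

Call:
{"api": "inch_along", "payload": {
  "rows": [
    {"sx":-0.05, "sy":-0.1375, "aperture":0},
    {"sx":-0.1, "sy":-0.275, "aperture":0},
    {"sx":-0.1625, "sy":-0.4125, "aperture":0},
    {"sx":-0.225, "sy":-0.55, "sz":0.025, "aperture":0},
    {"sx":-0.275, "sy":-0.675, "sz":0.1, "aperture":0},
    {"sx":-0.3025, "sy":-0.74, "sz":0.2, "aperture":0},
    {"sx":-0.3025, "sy":-0.74, "sz":0.2875, "aperture":0},
    {"sx":-0.3025, "sy":-0.74, "sz":0.2875, "aperture":0},
    {"sx":-0.3025, "sy":-0.74, "sz":0.2875, "aperture":0}
  ]
}}

```text
time: 12.08
eef_pos: [0.5237, -0.0637, 0.1123]
tcp_rot: [0.055, 0.998, -0.0, 0.001]
contact_force: [0.3, -1.1, -0.3]
opening: -0.001
finger_force: 0.0
```

```bash
python3 plan.py 38 -45 20
```

```text
t 12.075 jig-frame tcp mm [ 38.5 -43.8 112.3] force jig [ 0.4 -1.1 -0.3] open -0.0
shift tool [ 0.0007 -0.0012  0.0923] rot [-0.     0.002  0.004] dirs xy [[-0.994, 0.111, 0.002], [0.111, 0.994, -0.001], [-0.002, -0.0, -1.0]]
```

Converted, 0.09 m / 0.4 = 0.225, 0.07 m / 0.4 = 0.175.

Call:
{"api": "inch_along", "payload": {
  "rows": [
    {"sz":0.1, "aperture":0},
    {"sz":0.175, "aperture":0},
    {"sz":0.225, "aperture":0},
    {"sz":0.225, "aperture":0},
    {"sy":0.025, "sz":0.225, "aperture":0},
    {"sy":0.05, "sz":0.225, "aperture":0},
    {"sy":0.065, "sz":0.225, "aperture":0},
    {"sy":0.07, "sz":0.225, "aperture":0},
    {"sy":0.07, "sz":0.225, "aperture":0}
  ]
}}

```text
time: 13.2
eef_pos: [0.5263, -0.0354, 0.021]
tcp_rot: [0.055, 0.998, -0.0, 0.0]
contact_force: [-0.4, -0.3, 0.4]
opening: -0.001
finger_force: 0.0
```

```bash
python3 plan.py 38 -13 20
```

```text
t 13.2 jig-frame tcp mm [ 37.8 -15.3  21. ] force jig [-0.3 -0.3  0.4] open -0.0
shift tool [-0.0002  0.0023  0.001 ] rot [-0.     0.     0.005] dirs xy [[-0.994, 0.11, 0.0], [0.11, 0.994, -0.0], [-0.0, -0.0, -1.0]]
```

Converted, 0.005 m / 0.4 = 0.0125, 0.004 m / 0.4 = 0.01.

Call:
{"api": "inch_along", "payload": {
  "rows": [
    {"sy":0.0025, "aperture":0},
    {"sy":0.005, "aperture":0},
    {"sy":0.0075, "aperture":0},
    {"sy":0.01, "aperture":0},
    {"sy":0.0125, "aperture":0},
    {"sy":0.0125, "aperture":0}
  ]
}}

```text
time: 13.95
eef_pos: [0.5288, -0.034, 0.0215]
tcp_rot: [0.055, 0.998, -0.003, 0.003]
contact_force: [3.6, -12.1, -2.1]
opening: -0.001
finger_force: 5.6
```

```bash
python3 plan.py 38 -13 20
```

```text
t 13.95 jig-frame tcp mm [ 40.1 -13.6  21.5] force jig [  5.  -11.6  -2.1] open -0.0
shift tool [0.0021 0.0007 0.0015] rot [-0.006  0.006  0.006] dirs xy [[-0.994, 0.109, 0.006], [0.109, 0.994, -0.006], [-0.006, -0.006, -1.0]]
```

Converted, 0.004 m / 0.4 = 0.01, 0.003 m / 0.4 = 0.0075.

Call:
{"api": "inch_along", "payload": {
  "rows": [
    {"sy":0.0025, "aperture":0},
    {"sy":0.005, "aperture":0},
    {"sy":0.0075, "aperture":0},
    {"sy":0.01, "aperture":0},
    {"sy":0.01, "aperture":0}
  ]
}}

```text
time: 14.58
eef_pos: [0.53, -0.0334, 0.0221]
tcp_rot: [0.054, 0.999, -0.006, 0.004]
contact_force: [1.4, -23.2, -3.2]
opening: 0.003
finger_force: 11.3
```

```bash
python3 plan.py 38 -13 20
```

```text
t 14.575 jig-frame tcp mm [ 41.2 -12.9  22.1] force jig [  4.  -22.9  -3.2] open 0.0
shift tool [ 0.0032 -0.      0.002 ] rot [-0.012  0.008  0.008] dirs xy [[-0.994, 0.107, 0.007], [0.107, 0.994, -0.013], [-0.008, -0.012, -1.0]]
```

It's seated: TCP at y −12.9, as for the lug at home, and the force climbed to 23 N. I'll back off, lift and clear.

Converted, -0.2 m / 0.4 = -0.5, -0.15 m / 0.4 = -0.375.

Call:
{"api": "inch_along", "payload": {
  "rows": [
    {"sy":-0.01, "aperture":0},
    {"sy":-0.025, "aperture":0},
    {"sy":-0.05, "aperture":0},
    {"sy":-0.075, "aperture":0},
    {"sy":-0.075, "aperture":0},
    {"sy":-0.075, "sz":-0.1, "aperture":0},
    {"sy":-0.075, "sz":-0.25, "aperture":0},
    {"sy":-0.075, "sz":-0.375, "aperture":0},
    {"sy":-0.075, "sz":-0.5, "aperture":0},
    {"sy":-0.075, "sz":-0.5, "aperture":0}
  ]
}}

```text
time: 15.82
eef_pos: [0.5266, -0.0568, 0.2267]
tcp_rot: [0.055, 0.998, -0.001, 0.005]
contact_force: [-0.1, -0.3, 0.1]
opening: -0.002
finger_force: 0.0
```

Call:
{"api": "inch_along", "payload": {
  "rows": [
    {"sx":0.05, "sy":0.125, "aperture":0},
    {"sx":0.1, "sy":0.25, "aperture":0},
    {"sx":0.15, "sy":0.375, "aperture":0},
    {"sx":0.2, "sy":0.5, "aperture":0},
    {"sx":0.25, "sy":0.625, "aperture":0},
    {"sx":0.3, "sy":0.725, "aperture":0},
    {"sx":0.3, "sy":0.725, "aperture":0},
    {"sx":0.3, "sy":0.725, "aperture":0}
  ]
}}

```text
time: 16.82
eef_pos: [0.4362, 0.2448, 0.2198]
tcp_rot: [0.055, 0.998, -0.0, -0.001]
contact_force: [0.1, -0.4, 0.3]
opening: -0.0
finger_force: 0.0
```

Run:
```python
from plant import ctrl, read_camera
from h import *
J=R.from_rotvec([0,0,np.radians(-6.6)]); O=np.array([.4594,-.0238,0])-J.apply([-.030,-.0115,0])
d=read_camera("top"); s=d["pixels"][...,0].astype(float); pts=[]
for r in range(224,246):
    row=s[r,230:300]; i=[k for k in range(69) if row[k]>=140>row[k+1]]
    if i: k=i[-1]; pts.append([230+k+(row[k]-140)/(row[k]-row[k+1]),r])
w=(J.inv().apply(ray(d,pts,.034)-O)*1000)[:,:2]; print(w[::4].round(1).tolist())
p=d["pixels"][165:310,190:340]; cv2.imwrite("pics/end3.png",cv2.resize(p,(600,580),interpolation=cv2.INTER_CUBIC)[:,:,::-1])
```

```text
[[50.0, -1.9], [42.0, -2.5], [33.9, -1.8], [25.9, -2.3], [17.8, -1.8], [9.8, -1.5]]
```

View pics/end3.png

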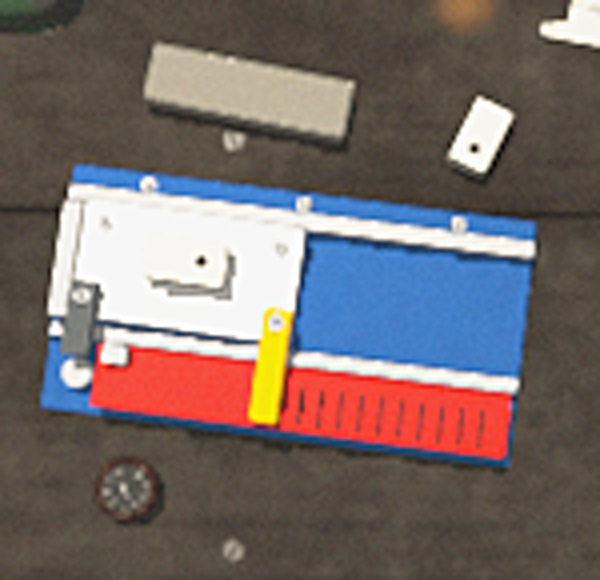

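The pallet is now square and home, with its rear face at y ≈ −2. The tooth at (115,352) is up behind the dog at (82,320), and the loose items haven't moved.

```bash
python3 -c "
from plant import ctrl, read_camera
print(ctrl.sign_off())"
```

```text
the job is handed in; nothing more can be done
None
```

The job is handed in: the last picture shows the pallet home and square against the end stop, the bar up with its tooth behind the dog, and the knob, block and oilstone unmoved; after the bar had sprung up I also pushed once, gently, on the pallet's rear face to take out about 2° of skew (about 17 s used in all).

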